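# Open the child-locked battery organiser

### The job

Open the beige battery organiser on the bedside table: with a fingertip press its blue child-lock button down below the lid, keep it down while you push the lid back over it by the thumb ridge, and push the lid on until it is fully open at its stop and the button has sprung up again. Do it by touch alone: do not lift or tip the organiser or shove it out of its place, leave everything else on the table where it is, and finish clear of it all.

Things in the scene. Friction and masses are not known exactly. Their poses are not given: they have to be found in the camera images.
- organiser: Loose beige battery organiser, about 0.75 kg, on rubber feet, 200 mm (its x) by 132 mm (its y), 48 mm high to the lips of its side walls. Origin: centre of its underside. Its +x is the way the lid slides open, out past its back end; z up. In the middle lane under the lid (y -22 to 22 mm) nothing but the button stands above 31 mm. Pushed sideways with more than about 5 N it slides on the table.
- catch_top (a point): Centre of the top face of the blue spring catch button, moving with it. Its head is a flat-topped block 36 mm long (organiser x) by 26 mm wide (organiser y), centred at x = -51 mm, y = 0 of the organiser; at rest its top is 50 mm above the table, 6.5 mm above the lid's top. It moves straight up and down only.
- catch (a joint): How far the button is pressed, m: 0 = up, 0.015 = right down (top 35 mm above the table). From about 0.0095 it is below the lid and the lid's front strip can slide over it. The spring pushes up with 1.6 N at rest, 4.6 N right down. Let go under the strip it rests against the strip's underside; it springs up again once the lid is open by more than 65 mm.
- lid_window (a point): Centre of the lid's window, level with the lid's top face, moving with the lid. The cream lid is a 3 mm plate in grooves, underside 40.5 mm, top 43.5 mm above the table; shut it covers organiser x -98 to 98 mm. Window: x -72 to -24 mm, y -22 to 22 mm. The strip in front of it (x -98 to -72 mm) is stopped by the button standing in the window: the lid has only 3 mm of play.
- lid_ridge (a point): Middle of the top edge of the front face of the thumb ridge, moving with the lid: a cream rib along the window's far edge (organiser x = -24 mm when shut), 70 mm long (organiser y), 6 mm thick, rising 8.5 mm above the lid's top to 52 mm above the table. A fingertip in the window pushes this face, and the plate's edge below it, towards organiser +x.
- lid (a joint): How far the lid is open, in m: 0 = shut, 0.110 = fully open, at its stop. It stays where it is left; sliding it takes about 1 N, plus up to 0.7 N while it rubs on the button.
- flashlight: Bystander: aluminium flashlight lying beside the organiser, 125 mm long, 33 mm thick. Origin: middle of its underside.
- hearing_case: Bystander: pale blue hearing aid case beside the organiser, 72 x 56 x 32 mm. Origin: centre of its underside.
- jar: Bystander: frosted glass jar with a wooden lid, 72 mm across, 86 mm high. Origin: centre of its underside.
- mug: Bystander: white mug, 76 mm across without its handle, 85 mm high. Origin: centre of its underside.
- glasses_case: Bystander: dark green spectacle case, 155 x 60 x 39 mm. Origin: centre of its underside.
- spent_dish: Bystander: small blue dish with two spent cells in it, 88 mm across, 31 mm high. Origin: centre of its underside.

How it is judged:
By the outcome, as a careful person would: the job done as asked, in the order asked, and still so for the second after the job is handed in, with the robot touching nothing.
It also fails if it takes over 35 s, if anything falls off the work surface, if the arm or the gripper's body presses on something with over 40 N, if the wrist force passes 120 N, or if a joint passes its speed limit or range.

### The arm

A 6-joint arm with a two-finger parallel gripper is mounted at the origin on the work surface. World frame = base frame: x ahead of the robot, y to its left, z up, the work surface at z = 0. Lengths are in mm, angles in rad, forces in N, time in s.
With the tool pointing down it reaches from about 250 to 775 mm from the base axis. Payload 8.9 kg.
Tool frame: the origin (TCP) lies on the centre line of the jaws, within the pads' length; the fingertips stand 11 mm ahead of it and the grasp point (between the pads) lies 8 mm behind it; z points along the fingers, x is the direction in which the jaws open and shut, and the axes are right-handed (so a half turn about z gives the same grasp; the last joint's range is limited). The gripper opens to 85 mm and grips with 20 to 120 N. Pads are 22 mm wide; open, the fingers measure 114 mm over their backs; the gripper's body (76 mm by 85 mm) begins 54 mm behind the grasp point. The pads swing forward as they close: fully open they stand 13 mm farther back than shut.
Start: joints at [-1.325, 0.291, -0.153, 1.127, 0, 1.431], TCP at [197.073, -486.607, 242.305] pointing down, gripper open.
Joint ranges: [-2.52, 2.52], [-0.91, 1.74], [-1.3, 1.37], [-1.96, 2.02], [-1.52, 1.47], [-3.14, 3.14]. Speed limits (rad/s): [2.22, 2.22, 2.79, 3.14, 3.14, 3.14].

### API

Orientations are given as [roll, pitch, yaw] about the fixed x, y, z axes, in that order (R = Rz(yaw) Ry(pitch) Rx(roll)).
In Python, from bench import ctrl gives the robot as it stands.
- The arm moves only by the tool send_rows, never from a script. Its argument "targets" is a list of rows, each an object of numbers: "tx", "ty", "tz": the shift along the tool's x, y, z in m; "yaw": the turn about the tool's z in rad. In form: [{"tx": .., "ty": .., "tz": .., "yaw": ..}, ...]. A call has exactly 8 rows; each row shifts and turns the commanded pose from where the row before left it, along the tool's axes as they then stand; what a row does not reach is not made up. A row lasts 1/12 s, in which the tool goes at most 41.7 mm and 7.16 degrees, less where a joint would pass 70% of its speed; a pose out of reach is approached as far as the arm can. A call with a gripper value outside its range is refused whole. "jaw" is the opening, from 0 (shut) to 1 (fully open), set as the call begins (left out, the last holds). The fingers move at their own pace and stop on an object; the grip force is fixed at half the most. Time passes only in rows, so rows that do not move let the fingers close, or fill a call up. It gives the time, the measured TCP pose, the force and the opening at its end, in the units of the state.
- ctrl.state(): the state, without advancing time (a new reading comes with each control period).
- ctrl.get_image(name): name is "scene" or "top"; returns a dict with "color" (480x640x3 uint8, red, green, blue), "fx", "fy", "cx", "cy" (pixels), "rvec" (rotation vector, rad) and "tvec" (3), from world to camera coordinates, as OpenCV has them. Camera axes: x right, y down, z forward; pixel columns grow to the right and rows downward; lengths in mm; the calibration is good to about 2 mm. A picture is of the moment at which its call begins. There is no depth.
- ctrl.hand_in(): hands the job in, once; it reports no verdict.
The state is a dict: "t": time; "joint_pos": joint angles; "joint_velocities": joint speeds; "joint_efforts": joint torques, N m; "eef_pos": TCP position; "orientation": TCP orientation; "contact_force": force on the tool from outside, world axes, zero at the start; "torque": the same for the moment, N m; "width": finger opening in mm.
Only numpy, scipy, OpenCV 4.12 (cv2) and the standard library are available. Lean on these libraries where they do the work, as an engineer would, in place of code of your own. Each camera call takes 0.05 s, during which the arm holds its last target. There are 200 camera calls.

## Working session

There is one attempt and no reset: what is moved stays moved. The work goes in short steps, Python scripts to look and compute and a tool call to move; the robot and the scene stay as the last step left them, time stands still between calls to the robot, and variables do not carry over. Pictures are saved under pics/ and viewed, about 8 in all and at most 12, crops included, and the job is handed in when it is done.

Besides the shell and the picture viewer there is one more tool, called after ">>>" by a JSON object that holds its "fn" and its "kwargs". send_rows: Moves the arm, as the interface text tells. Its arguments: {"type":"object","properties":{"targets":{"type":"array"},"jaw":{"type":"number"}},"required":["targets"]}

```bash
mkdir -p pics; ls
python3 - <<'E'
from bench import ctrl
import cv2
print(ctrl.state())
for n in("scene","top"):
    d=ctrl.get_image(n); cv2.imwrite(f"pics/{n}0.png",d["color"][:,:,::-1]); print({k:v for k,v in d.items() if k!="color"})
E
```

```text
pics
{'t': 0.0, 'joint_pos': array([-1.32527556e+00,  2.91282587e-01, -1.54118231e-01,  1.12670753e+00,
       -1.32323268e-05,  1.43150181e+00]), 'joint_velocities': array([ 2.24926708e-03, -5.79019058e-04,  1.07194415e-03, -4.35662574e-04,
        1.00215459e-03,  6.99641136e-05]), 'joint_efforts': array([ 1.69309506e-04, -5.37144041e+01,  3.31369364e+01,  1.60399487e-02,
       -1.07286396e-04, -1.71189322e-05]), 'eef_pos': array([ 196.97685031, -486.18900248,  241.73412366]), 'orientation': array([-3.14142359e+00,  1.30114628e-03, -1.18598092e+00]), 'contact_force': array([-0.34376171, -0.11962569,  0.56787001]), 'torque': array([ 0.01168523, -0.00103585, -0.02553461]), 'width': 85.01609210373135}
{'fx': 488.9551288413876, 'fy': 488.9551288413876, 'cx': 317.40063910258846, 'cy': 242.31082290814598, 'rvec': array([ 0.89133661,  2.37248864, -1.25370364]), 'tvec': array([ 405.18565825, -147.35563275, 1569.89849491])}
{'fx': 554.7137805222029, 'fy': 554.7137805222029, 'cx': 313.7177283367519, 'cy': 240.74854977971808, 'rvec': array([ 2.21438219, -2.17469642,  0.06549211]), 'tvec': array([   6.64300237,  529.98330154, 1620.76221055])}
```

View pics/top0.png

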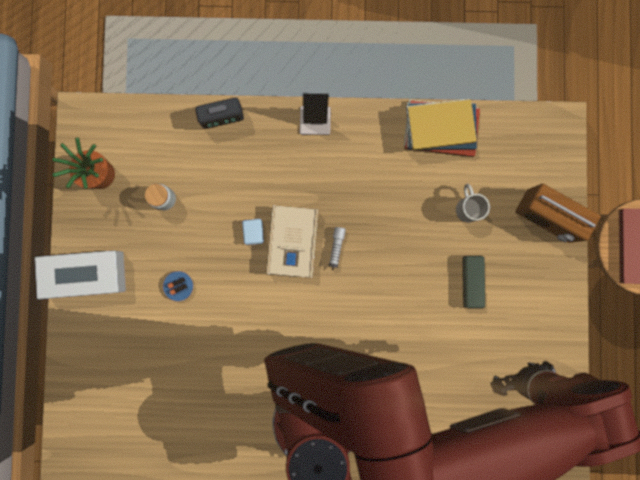

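View pics/scene0.png

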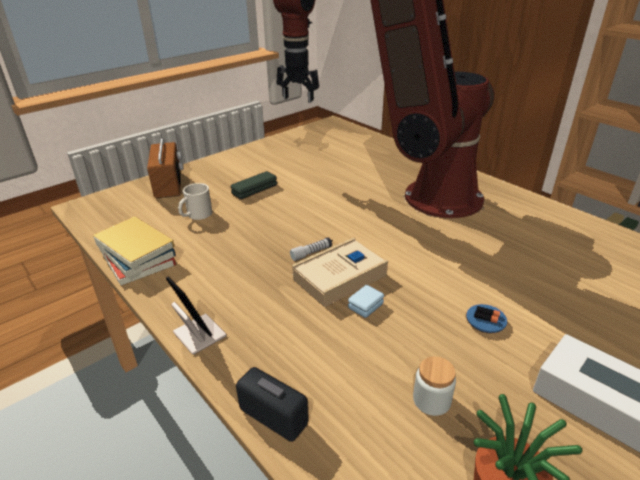

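The top view shows the organiser around (293,241) with the button at (291,258), so the lid opens up-image (about world +x). The hearing case is at (253,231) and the flashlight at (337,248). Next I'll measure.

```bash
cat > h.py <<'E'
import numpy as np, cv2
from bench import ctrl
def ray(d,uv,z):
    R=cv2.Rodrigues(d["rvec"])[0]; c=-R.T@d["tvec"]
    uv=np.atleast_2d(uv).astype(float)
    r=np.c_[(uv[:,0]-d["cx"])/d["fx"],(uv[:,1]-d["cy"])/d["fy"],np.ones(len(uv))]@R
    return c+r*((z-c[2])/r[:,2])[:,None]
def proj(d,P):
    K=np.array([[d["fx"],0,d["cx"]],[0,d["fy"],d["cy"]],[0,0,1]])
    return cv2.projectPoints(np.atleast_2d(P).astype(float),d["rvec"],d["tvec"],K,None)[0][:,0]
def blob(img,lo,hi,box):
    x0,y0,x1,y1=box; h=cv2.cvtColor(img,cv2.COLOR_RGB2HSV)
    m=np.zeros(h.shape[:2],np.uint8); m[y0:y1,x0:x1]=cv2.inRange(h,lo,hi)[y0:y1,x0:x1]
    c=max(cv2.findContours(m,cv2.RETR_EXTERNAL,cv2.CHAIN_APPROX_NONE)[0],key=cv2.contourArea)
    return m,c
E
python3 - <<'E'
from h import *
t=ctrl.get_image("top");s=ctrl.get_image("scene")
for d,b in((t,(275,245,310,275)),(s,(335,245,375,270))):
    m,c=blob(d["color"],(100,120,40),(125,255,255),b)
    r=cv2.minAreaRect(c); M=cv2.moments(c); uv=(M["m10"]/M["m00"],M["m01"]/M["m00"])
    print("button",r,uv,ray(d,uv,50))
h=cv2.cvtColor(t["color"],cv2.COLOR_RGB2HSV)
for p in((280,230),(310,250),(262,255),(325,215),(293,270)): print(p,h[p[1],p[0]])
a=cv2.resize(t["color"][190:290,230:360],None,fx=6,fy=6,interpolation=cv2.INTER_CUBIC)
b=cv2.resize(s["color"][225:325,280:400],None,fx=6,fy=6,interpolation=cv2.INTER_CUBIC)
cv2.imwrite("pics/a.png",a[:,:,::-1]);cv2.imwrite("pics/b.png",b[:,:,::-1])
E
```

```text
button ((290.5, 258.5), (11.0, 7.0), 90.0) (290.50714285714287, 258.42857142857144) [[475.60217624  82.23914904  50.        ]]
button ((355.6000061035156, 256.20001220703125), (8.944271087646484, 13.416407585144043), 63.43495178222656) (355.7432950191571, 256.1034482758621) [[486.34008205  91.61612689  50.        ]]
(280, 230) [ 18  63 212]
(310, 250) [ 17  64 180]
(262, 255) [ 15 109 124]
(325, 215) [ 17 108 160]
(293, 270) [ 20  60 207]
```

View pics/a.png

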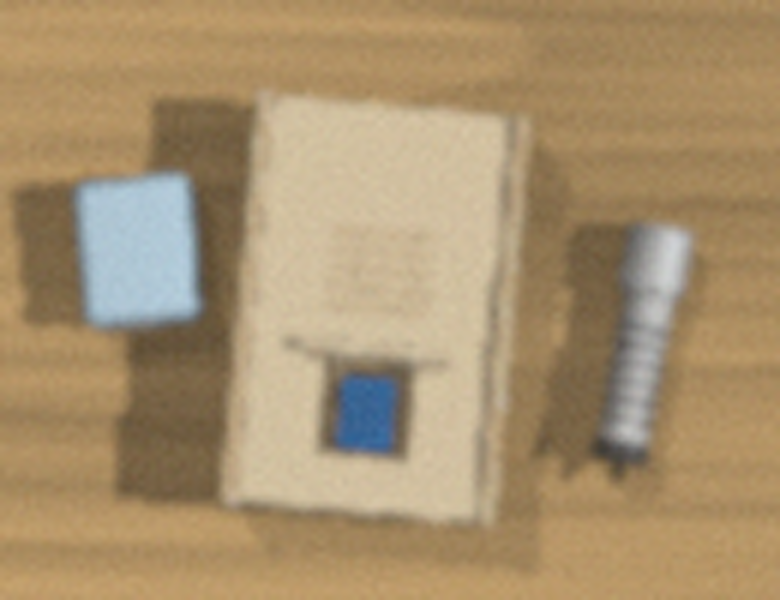

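View pics/b.png

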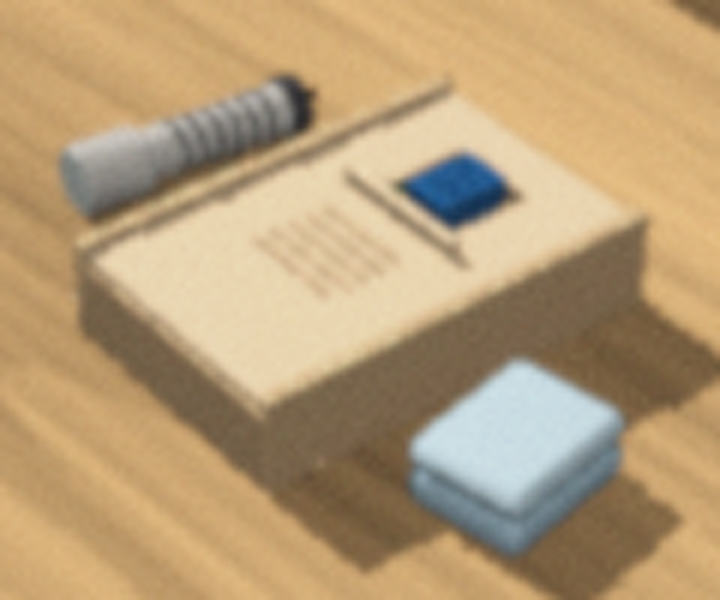

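Run:
```python
from h import *
t=ctrl.get_image("top");s=ctrl.get_image("scene")
f=lambda p,o:(np.array(p)+.5)/6-.5+np.array(o)
A=f([(222,503),(492,522),(530,118),(260,92),(366,413),(366,357)],(230,190))
B=f([(645,218),(448,82),(80,245),(268,408),(458,185),(408,212)],(280,225))
for nm,d,P in(("top",t,A),("scene",s,B)):
    W=ray(d,P,np.array([48,48,48,48,50,50])) if 0 else np.vstack([ray(d,p,z) for p,z in zip(P,[48]*4+[50,50])])
    print(nm);print(W.round(1));c=W[:4].mean(0)
    ax=(W[3]+W[2]-W[0]-W[1]);ay=W[0]+W[3]-W[1]-W[2]
    th=np.arctan2(ax[1],ax[0]);print("c",c.round(1),"yaw",th,np.arctan2(-ay[0],ay[1]),"len",np.linalg.norm(ax)/2,np.linalg.norm(ay)/2)
    print("button pred",c[:2]-51*np.array([np.cos(th),np.sin(th)]))
    R=cv2.Rodrigues(d["rvec"])[0];print("cam",-R.T@d["tvec"])
```

```text
top
[[431.3 150.3  48. ]
 [424.5  20.6  48. ]
 [619.5   5.8  48. ]
 [629.8 136.4  48. ]
 [475.6  82.   50. ]
 [502.5  82.6  50. ]]
c [526.3  78.3  48. ] yaw -0.07268153495715246 -0.06516352792337604 len 197.27911466638173 130.42612116359524
button pred [475.41203294  81.9839544 ]
cam [ 437.9201749    21.13012403 1647.90048571]
scene
[[440.8 155.8  48. ]
 [431.2  29.9  48. ]
 [626.3  14.6  48. ]
 [636.5 142.4  48. ]
 [484.   89.8  50. ]
 [512.6  89.6  50. ]]
c [533.7  85.7  48. ] yaw -0.07313338031720666 -0.07790384358798258 len 195.87325415813484 127.20678243050966
button pred [482.82638873  89.41900099]
cam [1197.71744242  784.32566296  775.09777901]
```

```bash
cat >> h.py <<'E'
def rows(n,target,yaw):
    "n equal world steps from the present pose to target (TCP mm) and yaw -> tool rows"
    s=ctrl.state(); p=s["eef_pos"]; y0=s["orientation"][2]; D=(np.array(target)-p)/n/1000; dy=(yaw-y0)/n
    print("state",p.round(2),s["orientation"].round(4))
    for i in range(n):
        y=y0+i*dy; c,q=np.cos(y),np.sin(y)
        print('{"tx":%.4f,"ty":%.4f,"tz":%.4f,"yaw":%.4f},'%(c*D[0]+q*D[1],q*D[0]-c*D[1],-D[2],-dy),end="" if i%8<7 else "\n")
E
python3 -c "
from h import *
rows(24,(476,84,200),-0.073)"
```

```text
state [ 197.03 -486.49  242.12] [-3.1416e+00  4.0000e-04 -1.1860e+00]
{"tx":-0.0177,"ty":-0.0197,"tz":0.0018,"yaw":-0.0464},{"tx":-0.0167,"ty":-0.0205,"tz":0.0018,"yaw":-0.0464},{"tx":-0.0158,"ty":-0.0212,"tz":0.0018,"yaw":-0.0464},{"tx":-0.0148,"ty":-0.0220,"tz":0.0018,"yaw":-0.0464},{"tx":-0.0137,"ty":-0.0226,"tz":0.0018,"yaw":-0.0464},{"tx":-0.0127,"ty":-0.0232,"tz":0.0018,"yaw":-0.0464},{"tx":-0.0116,"ty":-0.0238,"tz":0.0018,"yaw":-0.0464},{"tx":-0.0105,"ty":-0.0243,"tz":0.0018,"yaw":-0.0464},
{"tx":-0.0093,"ty":-0.0248,"tz":0.0018,"yaw":-0.0464},{"tx":-0.0082,"ty":-0.0252,"tz":0.0018,"yaw":-0.0464},{"tx":-0.0070,"ty":-0.0255,"tz":0.0018,"yaw":-0.0464},{"tx":-0.0058,"ty":-0.0258,"tz":0.0018,"yaw":-0.0464},{"tx":-0.0046,"ty":-0.0261,"tz":0.0018,"yaw":-0.0464},{"tx":-0.0034,"ty":-0.0262,"tz":0.0018,"yaw":-0.0464},{"tx":-0.0022,"ty":-0.0264,"tz":0.0018,"yaw":-0.0464},{"tx":-0.0009,"ty":-0.0264,"tz":0.0018,"yaw":-0.0464},
{"tx":0.0003,"ty":-0.0265,"tz":0.0018,"yaw":-0.0464},{"tx":0.0015,"ty":-0.0264,"tz":0.0018,"yaw":-0.0464},{"tx":0.0027,"ty":-0.0263,"tz":0.0018,"yaw":-0.0464},{"tx":0.0040,"ty":-0.0262,"tz":0.0018,"yaw":-0.0464},{"tx":0.0052,"ty":-0.0260,"tz":0.0018,"yaw":-0.0464},{"tx":0.0064,"ty":-0.0257,"tz":0.0018,"yaw":-0.0464},{"tx":0.0075,"ty":-0.0254,"tz":0.0018,"yaw":-0.0464},{"tx":0.0087,"ty":-0.0250,"tz":0.0018,"yaw":-0.0464},
```

>>> {"fn": "send_rows", "kwargs": {"targets": [{"tx": -0.0177, "ty": -0.0197, "tz": 0.0018, "yaw": -0.0464}, {"tx": -0.0167, "ty": -0.0205, "tz": 0.0018, "yaw": -0.0464}, {"tx": -0.0158, "ty": -0.0212, "tz": 0.0018, "yaw": -0.0464}, {"tx": -0.0148, "ty": -0.022, "tz": 0.0018, "yaw": -0.0464}, {"tx": -0.0137, "ty": -0.0226, "tz": 0.0018, "yaw": -0.0464}, {"tx": -0.0127, "ty": -0.0232, "tz": 0.0018, "yaw": -0.0464}, {"tx": -0.0116, "ty": -0.0238, "tz": 0.0018, "yaw": -0.0464}, {"tx": -0.0105, "ty": -0.0243, "tz": 0.0018, "yaw": -0.0464}], "jaw": 0}}

```text
t: 0.97
eef_pos: [290.3, -295.2, 227.9]
orientation: [3.142, -0.0, -0.813]
contact_force: [0.7, 0.0, -0.4]
width: -0.3
```

>>> {"fn": "send_rows", "kwargs": {"targets": [{"tx": -0.0093, "ty": -0.0248, "tz": 0.0018, "yaw": -0.0464}, {"tx": -0.0082, "ty": -0.0252, "tz": 0.0018, "yaw": -0.0464}, {"tx": -0.007, "ty": -0.0255, "tz": 0.0018, "yaw": -0.0464}, {"tx": -0.0058, "ty": -0.0258, "tz": 0.0018, "yaw": -0.0464}, {"tx": -0.0046, "ty": -0.0261, "tz": 0.0018, "yaw": -0.0464}, {"tx": -0.0034, "ty": -0.0262, "tz": 0.0018, "yaw": -0.0464}, {"tx": -0.0022, "ty": -0.0264, "tz": 0.0018, "yaw": -0.0464}, {"tx": -0.0009, "ty": -0.0264, "tz": 0.0018, "yaw": -0.0464}]}}

```text
t: 1.63
eef_pos: [383.3, -104.9, 213.5]
orientation: [3.142, -0.0, -0.441]
contact_force: [-0.1, -0.3, 0.2]
width: 0.2
```

>>> {"fn": "send_rows", "kwargs": {"targets": [{"tx": 0.0003, "ty": -0.0265, "tz": 0.0018, "yaw": -0.0464}, {"tx": 0.0015, "ty": -0.0264, "tz": 0.0018, "yaw": -0.0464}, {"tx": 0.0027, "ty": -0.0263, "tz": 0.0018, "yaw": -0.0464}, {"tx": 0.004, "ty": -0.0262, "tz": 0.0018, "yaw": -0.0464}, {"tx": 0.0052, "ty": -0.026, "tz": 0.0018, "yaw": -0.0464}, {"tx": 0.0064, "ty": -0.0257, "tz": 0.0018, "yaw": -0.0464}, {"tx": 0.0075, "ty": -0.0254, "tz": 0.0018, "yaw": -0.0464}, {"tx": 0.0087, "ty": -0.025, "tz": 0.0018, "yaw": -0.0464}]}}

```text
t: 2.3
eef_pos: [476.2, 85.6, 199.0]
orientation: [3.142, -0.0, -0.07]
contact_force: [1.6, -0.4, 0.7]
width: 0.1
```

>>> {"fn": "send_rows", "kwargs": {"targets": [{"tz": 0.02}, {"tz": 0.02}, {"tz": 0.02}, {"tz": 0.02}, {"tz": 0.02}, {"tz": 0.014}, {"tz": 0}, {"tz": 0}]}}

```text
schema error: expected keys tx, ty, tz, yaw
```

Run:
```python
from h import *
s=ctrl.get_image("scene"); p=ctrl.state()["eef_pos"]; print(p)
tip=p-[0,0,11]
for q in(tip,(476,82,50),(484,90,50)): 
    u=proj(s,q)[0]; print(u,(u-[300,190])*6)
b=cv2.resize(s["color"][190:290,300:420],None,fx=6,fy=6,interpolation=cv2.INTER_CUBIC)
cv2.imwrite("pics/c.png",b[:,:,::-1])
```

```text
[478.05489781  88.66030611 198.78738886]
[359.18723287 207.01181439] [355.12339723 102.07088635]
[355.99813154 252.81868711] [335.98878923 376.91212268]
[355.95809982 255.45267494] [335.74859893 392.71604961]
```

View pics/c.png

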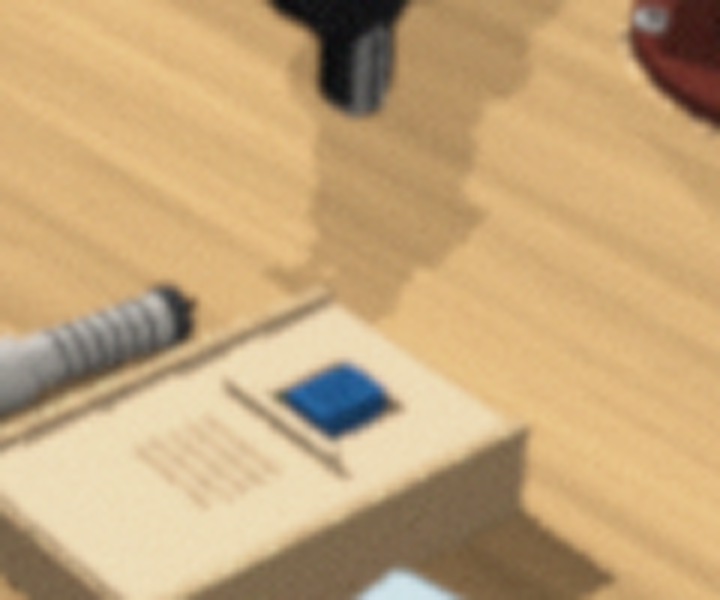

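The tip projects where FK predicts in the scene view: (355,102) in the crop. The scene camera therefore looks reliable, and it puts the button near (484,90). I'll descend towards that and compare tip and button in the same view.

>>> {"fn": "send_rows", "kwargs": {"targets": [{"tx": 0.002, "ty": 0, "tz": 0.02, "yaw": 0.0}, {"tx": 0.002, "ty": 0, "tz": 0.02, "yaw": 0.0}, {"tx": 0.002, "ty": 0, "tz": 0.02, "yaw": 0.0}, {"tx": 0.002, "ty": 0, "tz": 0.02, "yaw": 0.0}, {"tx": 0, "ty": 0, "tz": 0.02, "yaw": 0.0}, {"tx": 0, "ty": 0, "tz": 0.02, "yaw": 0}, {"tx": 0, "ty": 0, "tz": 0.006, "yaw": 0}, {"tx": 0, "ty": 0, "tz": 0, "yaw": 0}]}}

```text
t: 3.02
eef_pos: [482.6, 83.6, 71.9]
orientation: [3.141, 0.003, -0.072]
contact_force: [-0.5, -0.4, 0.3]
width: 0.0
```

Run:
```python
from h import *
s=ctrl.get_image("scene"); st=ctrl.state();p=st["eef_pos"]; print(p,st["orientation"],st["contact_force"])
tip=p-[0,0,11]
for q in(tip,(476,82,50),(484,90,50)): 
    u=proj(s,q)[0]; print(u,(u-[310,210])*8)
b=cv2.resize(s["color"][210:280,310:400],None,fx=8,fy=8,interpolation=cv2.INTER_CUBIC)
cv2.imwrite("pics/d.png",b[:,:,::-1])
```

```text
[483.49713866  83.56592258  73.01964331] [ 3.14147666e+00  1.19406840e-03 -7.24824846e-02] [-0.40850672  1.09235871 -0.03187907]
[354.44720789 250.3687373 ] [355.57766316 322.94989842]
[355.99813154 252.81868711] [367.98505231 342.54949691]
[355.95809982 255.45267494] [367.66479858 363.62139949]
```

View pics/d.png

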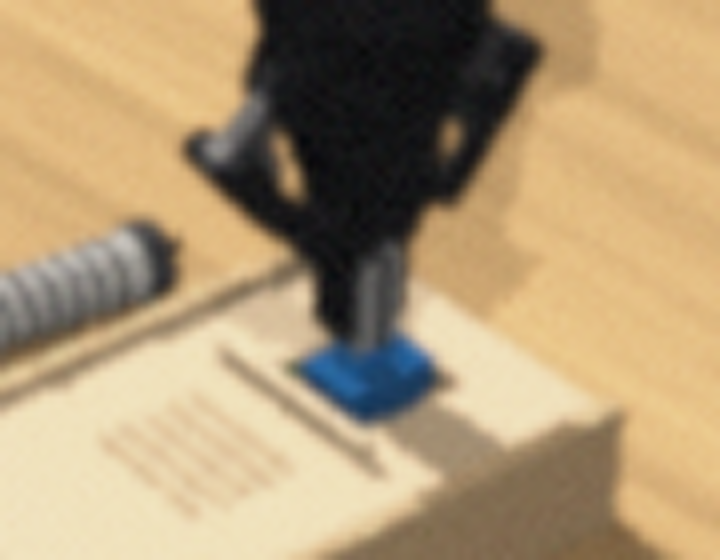

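Tip sits about 6 mm to −y of the button centre: after projecting down, tip (355,354) against button (368,362). Correct and press partly first.

>>> {"fn": "send_rows", "kwargs": {"targets": [{"tx": 0.0, "ty": -0.003, "tz": 0, "yaw": 0}, {"tx": 0, "ty": -0.003, "tz": 0, "yaw": 0}, {"tx": 0, "ty": 0, "tz": 0.004, "yaw": 0}, {"tx": 0, "ty": 0, "tz": 0.004, "yaw": 0}, {"tx": 0, "ty": 0, "tz": 0.004, "yaw": 0}, {"tx": 0, "ty": 0, "tz": 0.003, "yaw": 0}, {"tx": 0, "ty": 0, "tz": 0.002, "yaw": 0}, {"tx": 0, "ty": 0, "tz": 0, "yaw": 0}]}}

```text
t: 3.73
eef_pos: [484.4, 89.6, 55.8]
orientation: [-3.141, 0.0, -0.072]
contact_force: [0.9, 2.0, 3.4]
width: -0.2
```

>>> {"fn": "send_rows", "kwargs": {"targets": [{"tx": 0.0, "ty": 0, "tz": 0.0015, "yaw": 0}, {"tx": 0, "ty": 0, "tz": 0.0015, "yaw": 0}, {"tx": 0, "ty": 0, "tz": 0.0015, "yaw": 0}, {"tx": 0, "ty": 0, "tz": 0.0015, "yaw": 0}, {"tx": 0, "ty": 0, "tz": 0.001, "yaw": 0}, {"tx": 0, "ty": 0, "tz": 0, "yaw": 0}, {"tx": 0, "ty": 0, "tz": 0, "yaw": 0}, {"tx": 0, "ty": 0, "tz": 0, "yaw": 0}]}}

```text
t: 4.4
eef_pos: [484.4, 89.6, 49.2]
orientation: [-3.142, -0.0, -0.072]
contact_force: [-0.0, 1.5, 4.4]
width: -0.1
```

Run:
```python
from h import *
F=[]
for i in range(4):
    s=ctrl.get_image("scene"); st=ctrl.state();F.append(np.r_[st["eef_pos"],st["contact_force"]])
print(np.array(F).round(1))
b=cv2.resize(s["color"][210:280,310:400],None,fx=8,fy=8,interpolation=cv2.INTER_CUBIC)
cv2.imwrite("pics/e.png",b[:,:,::-1])
```

```text
[[4.844e+02 8.970e+01 4.920e+01 1.100e+00 1.400e+00 4.800e+00]
 [4.844e+02 8.960e+01 4.920e+01 1.000e-01 1.000e+00 3.700e+00]
 [4.844e+02 8.960e+01 4.920e+01 8.000e-01 2.300e+00 3.800e+00]
 [4.844e+02 8.960e+01 4.920e+01 1.100e+00 1.400e+00 3.100e+00]]
```

View pics/e.png

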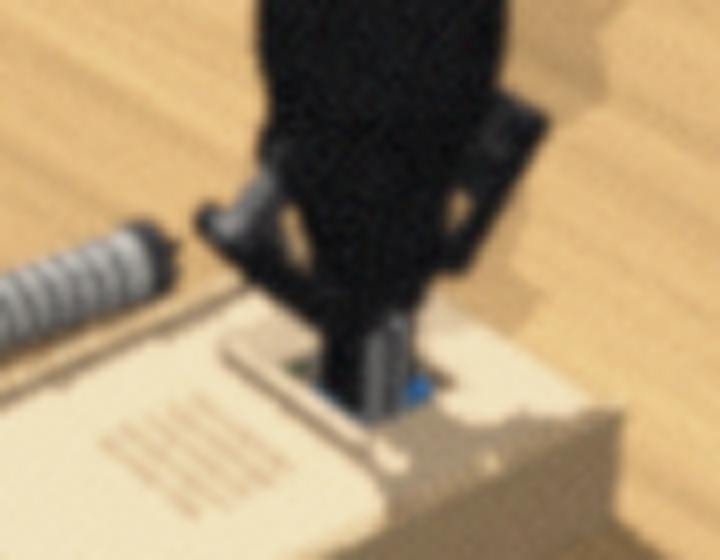

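The button is down: Fz is about 3.9 N, as expected for 12 mm. The picture shows the finger in the window with a gap to the ridge. Now push along tool +x.

>>> {"fn": "send_rows", "kwargs": {"targets": [{"tx": 0.002, "ty": 0, "tz": 0.0005, "yaw": 0}, {"tx": 0.002, "ty": 0, "tz": 0, "yaw": 0}, {"tx": 0.002, "ty": 0, "tz": 0, "yaw": 0}, {"tx": 0.002, "ty": 0, "tz": 0, "yaw": 0}, {"tx": 0.002, "ty": 0, "tz": 0, "yaw": 0}, {"tx": 0.002, "ty": 0, "tz": 0, "yaw": 0}, {"tx": 0.002, "ty": 0, "tz": 0, "yaw": 0}, {"tx": 0.002, "ty": 0, "tz": 0, "yaw": 0}]}}

```text
t: 5.27
eef_pos: [500.3, 88.4, 48.5]
orientation: [3.141, 0.0, -0.072]
contact_force: [-2.9, 0.1, 3.0]
width: 0.2
```

>>> {"fn": "send_rows", "kwargs": {"targets": [{"tx": 0.002, "ty": 0, "tz": 0, "yaw": 0}, {"tx": 0.002, "ty": 0, "tz": 0, "yaw": 0}, {"tx": 0.002, "ty": 0, "tz": 0, "yaw": 0}, {"tx": 0.002, "ty": 0, "tz": 0, "yaw": 0}, {"tx": 0.002, "ty": 0, "tz": 0, "yaw": 0}, {"tx": 0.002, "ty": 0, "tz": 0, "yaw": 0}, {"tx": 0.001, "ty": 0, "tz": 0, "yaw": 0}, {"tx": 0, "ty": 0, "tz": 0, "yaw": 0}]}}

```text
t: 5.93
eef_pos: [513.5, 87.5, 48.5]
orientation: [-3.142, -0.0, -0.072]
contact_force: [-1.1, 0.0, -2.2]
width: -0.3
```

Run:
```python
from h import *
F=[]
for i in range(3):
    s=ctrl.get_image("scene"); st=ctrl.state();F.append(np.r_[st["eef_pos"],st["contact_force"]])
print(np.array(F).round(1))
b=cv2.resize(s["color"][210:310,280:400],None,fx=6,fy=6,interpolation=cv2.INTER_CUBIC)
cv2.imwrite("pics/f.png",b[:,:,::-1])
```

```text
[[ 5.136e+02  8.750e+01  4.860e+01 -1.300e+00  2.000e-01 -7.000e-01]
 [ 5.135e+02  8.750e+01  4.860e+01 -1.200e+00  0.000e+00 -4.000e-01]
 [ 5.135e+02  8.750e+01  4.870e+01 -1.400e+00 -3.000e-01 -1.000e-01]]
```

View pics/f.png

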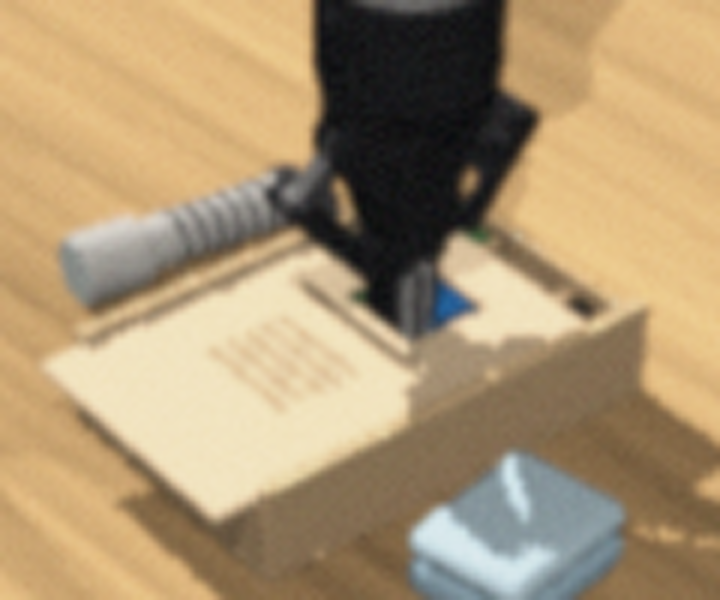

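The lid is open about 18 mm with its strip over the button, and only about 1.3 N of push is needed. Carry on.

>>> {"fn": "send_rows", "kwargs": {"targets": [{"tx": 0.002, "ty": 0, "tz": 0, "yaw": 0}, {"tx": 0.003, "ty": 0, "tz": 0, "yaw": 0}, {"tx": 0.003, "ty": 0, "tz": 0, "yaw": 0}, {"tx": 0.003, "ty": 0, "tz": 0, "yaw": 0}, {"tx": 0.003, "ty": 0, "tz": 0, "yaw": 0}, {"tx": 0.003, "ty": 0, "tz": 0, "yaw": 0}, {"tx": 0.003, "ty": 0, "tz": 0, "yaw": 0}, {"tx": 0.003, "ty": 0, "tz": 0, "yaw": 0}]}}

```text
t: 6.75
eef_pos: [536.6, 85.9, 48.6]
orientation: [-3.141, -0.0, -0.072]
contact_force: [-2.9, -0.2, 2.0]
width: 0.2
```

>>> {"fn": "send_rows", "kwargs": {"targets": [{"tx": 0.003, "ty": 0, "tz": 0, "yaw": 0}, {"tx": 0.003, "ty": 0, "tz": 0, "yaw": 0}, {"tx": 0.003, "ty": 0, "tz": 0, "yaw": 0}, {"tx": 0.003, "ty": 0, "tz": 0, "yaw": 0}, {"tx": 0.003, "ty": 0, "tz": 0, "yaw": 0}, {"tx": 0.003, "ty": 0, "tz": 0, "yaw": 0}, {"tx": 0.003, "ty": 0, "tz": 0, "yaw": 0}, {"tx": 0.003, "ty": 0, "tz": 0, "yaw": 0}]}}

```text
t: 7.42
eef_pos: [560.7, 84.0, 48.6]
orientation: [3.142, -0.001, -0.072]
contact_force: [-0.7, 0.8, 0.2]
width: 0.2
```

>>> {"fn": "send_rows", "kwargs": {"targets": [{"tx": 0.003, "ty": 0, "tz": 0, "yaw": 0}, {"tx": 0.003, "ty": 0, "tz": 0, "yaw": 0}, {"tx": 0.003, "ty": 0, "tz": 0, "yaw": 0}, {"tx": 0.003, "ty": 0, "tz": 0, "yaw": 0}, {"tx": 0.003, "ty": 0, "tz": 0, "yaw": 0}, {"tx": 0.003, "ty": 0, "tz": 0, "yaw": 0}, {"tx": 0.003, "ty": 0, "tz": 0, "yaw": 0}, {"tx": 0.003, "ty": 0, "tz": 0, "yaw": 0}]}}

```text
t: 8.08
eef_pos: [584.4, 82.3, 48.6]
orientation: [3.142, -0.0, -0.072]
contact_force: [-1.0, 1.0, 0.8]
width: -0.0
```

Run:
```python
from h import *
F=[]
for i in range(3):
    s=ctrl.get_image("scene"); st=ctrl.state();F.append(np.r_[st["eef_pos"],st["contact_force"]])
print(np.array(F).round(1))
b=cv2.resize(s["color"][210:320,270:400],None,fx=6,fy=6,interpolation=cv2.INTER_CUBIC)[:600]
cv2.imwrite("pics/g.png",b[:,:,::-1])
```

```text
[[ 5.850e+02  8.220e+01  4.870e+01  4.000e-01 -1.000e-01  1.000e-01]
 [ 5.847e+02  8.220e+01  4.860e+01 -7.000e-01  7.000e-01  5.000e-01]
 [ 5.844e+02  8.220e+01  4.860e+01 -3.000e-01 -3.000e-01  4.000e-01]]
```

View pics/g.png

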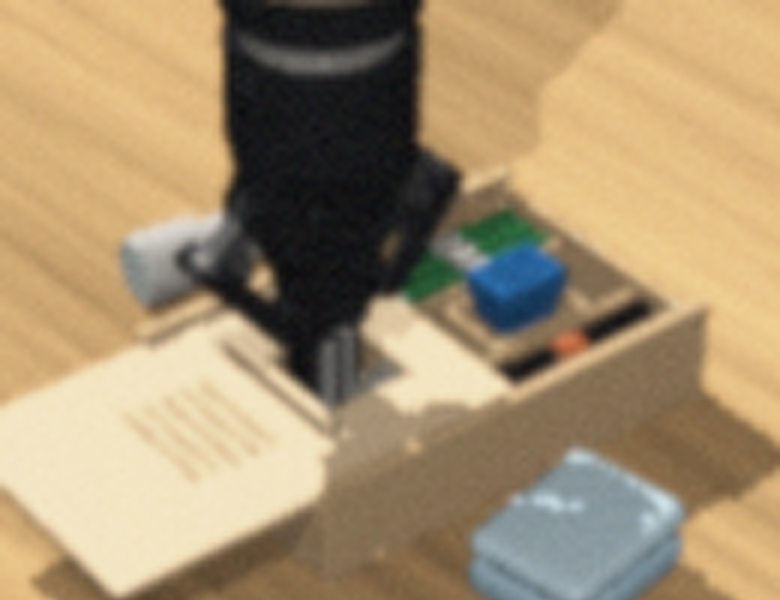

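The button has sprung up at crop (515,290). The lid is open about 89 mm, so about 20 mm remain. I'll approach the stop slowly.

>>> {"fn": "send_rows", "kwargs": {"targets": [{"tx": 0.002, "ty": 0, "tz": 0, "yaw": 0}, {"tx": 0.002, "ty": 0, "tz": 0, "yaw": 0}, {"tx": 0.002, "ty": 0, "tz": 0, "yaw": 0}, {"tx": 0.002, "ty": 0, "tz": 0, "yaw": 0}, {"tx": 0.002, "ty": 0, "tz": 0, "yaw": 0}, {"tx": 0.002, "ty": 0, "tz": 0, "yaw": 0}, {"tx": 0.002, "ty": 0, "tz": 0, "yaw": 0}, {"tx": 0, "ty": 0, "tz": 0, "yaw": 0}]}}

```text
t: 8.9
eef_pos: [598.5, 81.3, 48.6]
orientation: [-3.142, -0.0, -0.072]
contact_force: [-0.0, 0.3, -0.3]
width: 0.1
```

```bash
cat > f.py <<'E'
from h import *
F=[]
for i in range(4):
    s=ctrl.get_image("scene"); st=ctrl.state();F.append(np.r_[st["eef_pos"],st["contact_force"]])
print(np.mean(F,0).round(2))
m,c=blob(s["color"],(100,120,40),(125,255,255),(335,235,385,280)); M=cv2.moments(c); print("blue",M["m10"]/M["m00"],M["m01"]/M["m00"],M["m00"])
E
python3 f.py
```

```text
[5.9826e+02 8.1370e+01 4.8670e+01 3.0000e-02 1.1000e-01 3.9000e-01]
blue 355.6221322537112 257.3819163292847 123.5
```

>>> {"fn": "send_rows", "kwargs": {"targets": [{"tx": 0.0005, "ty": 0, "tz": 0, "yaw": 0}, {"tx": 0.0005, "ty": 0, "tz": 0, "yaw": 0}, {"tx": 0.0005, "ty": 0, "tz": 0, "yaw": 0}, {"tx": 0.0005, "ty": 0, "tz": 0, "yaw": 0}, {"tx": 0, "ty": 0, "tz": 0, "yaw": 0}, {"tx": 0, "ty": 0, "tz": 0, "yaw": 0}, {"tx": 0, "ty": 0, "tz": 0, "yaw": 0}, {"tx": 0, "ty": 0, "tz": 0, "yaw": 0}]}}

```text
t: 9.77
eef_pos: [600.0, 81.2, 48.6]
orientation: [-3.142, -0.0, -0.072]
contact_force: [-0.5, -1.7, 1.1]
width: 0.1
```

```bash
python3 f.py
```

```text
[ 6.0001e+02  8.1210e+01  4.8600e+01 -2.0000e-01  8.0000e-02  4.5000e-01]
blue 355.6221322537112 257.3819163292847 123.5
```

>>> {"fn": "send_rows", "kwargs": {"targets": [{"tx": 0.0005, "ty": 0, "tz": 0, "yaw": 0}, {"tx": 0.0005, "ty": 0, "tz": 0, "yaw": 0}, {"tx": 0.0005, "ty": 0, "tz": 0, "yaw": 0}, {"tx": 0.0005, "ty": 0, "tz": 0, "yaw": 0}, {"tx": 0, "ty": 0, "tz": 0, "yaw": 0}, {"tx": 0, "ty": 0, "tz": 0, "yaw": 0}, {"tx": 0, "ty": 0, "tz": 0, "yaw": 0}, {"tx": 0, "ty": 0, "tz": 0, "yaw": 0}]}}

```text
t: 10.63
eef_pos: [600.4, 81.2, 48.4]
orientation: [3.141, 0.003, -0.072]
contact_force: [-6.8, 0.5, 4.8]
width: -0.5
```

```bash
python3 f.py
```

```text
[600.4   81.18  48.41  -7.48   1.21   4.94]
blue 355.7158034528552 257.38379814077024 125.5
```

>>> {"fn": "send_rows", "kwargs": {"targets": [{"tx": 0.0005, "ty": 0, "tz": 0, "yaw": 0}, {"tx": 0.0005, "ty": 0, "tz": 0, "yaw": 0}, {"tx": 0.0005, "ty": 0, "tz": 0, "yaw": 0}, {"tx": 0, "ty": 0, "tz": 0, "yaw": 0}, {"tx": 0, "ty": 0, "tz": 0, "yaw": 0}, {"tx": 0, "ty": 0, "tz": 0, "yaw": 0}, {"tx": 0, "ty": 0, "tz": 0, "yaw": 0}, {"tx": 0, "ty": 0, "tz": 0, "yaw": 0}]}}

```text
t: 11.5
eef_pos: [601.9, 81.1, 48.4]
orientation: [3.141, 0.003, -0.072]
contact_force: [-6.6, 0.4, 4.4]
width: -0.2
```

```bash
python3 f.py
```

```text
[ 6.0194e+02  8.1050e+01  4.8380e+01 -7.0500e+00  2.1000e-01  5.1100e+00]
blue 355.28154050464804 257.56706507304114 125.5
```

The stop was at about 600 (force 7 N). The last step moved the organiser about 1.5 mm. Back off and lift.

>>> {"fn": "send_rows", "kwargs": {"targets": [{"tx": -0.001, "ty": 0, "tz": 0, "yaw": 0}, {"tx": -0.002, "ty": 0, "tz": 0, "yaw": 0}, {"tx": -0.002, "ty": 0, "tz": 0, "yaw": 0}, {"tx": 0, "ty": 0, "tz": 0, "yaw": 0}, {"tx": 0, "ty": 0, "tz": -0.005, "yaw": 0}, {"tx": 0, "ty": 0, "tz": -0.01, "yaw": 0}, {"tx": 0, "ty": 0, "tz": -0.015, "yaw": 0}, {"tx": 0, "ty": 0, "tz": -0.02, "yaw": 0}]}}

```text
t: 12.37
eef_pos: [598.0, 81.3, 99.1]
orientation: [3.141, 0.001, -0.072]
contact_force: [-0.3, -0.4, 1.3]
width: -0.1
```

>>> {"fn": "send_rows", "kwargs": {"targets": [{"tx": 0, "ty": 0, "tz": -0.025, "yaw": 0}, {"tx": 0, "ty": 0, "tz": -0.025, "yaw": 0}, {"tx": 0, "ty": 0, "tz": -0.025, "yaw": 0}, {"tx": 0, "ty": 0, "tz": -0.025, "yaw": 0}, {"tx": 0, "ty": 0.02, "tz": -0.025, "yaw": 0}, {"tx": 0, "ty": 0.03, "tz": -0.015, "yaw": 0}, {"tx": 0, "ty": 0.035, "tz": 0, "yaw": 0}, {"tx": 0, "ty": 0.035, "tz": 0, "yaw": 0}]}}

```text
t: 13.03
eef_pos: [590.5, -39.4, 241.2]
orientation: [3.141, -0.004, -0.071]
contact_force: [0.7, -0.1, 0.1]
width: 0.1
```

>>> {"fn": "send_rows", "kwargs": {"targets": [{"tx": 0, "ty": 0.035, "tz": 0, "yaw": 0}, {"tx": 0, "ty": 0.035, "tz": 0, "yaw": 0}, {"tx": 0, "ty": 0.035, "tz": 0, "yaw": 0}, {"tx": 0, "ty": 0.03, "tz": 0, "yaw": 0}, {"tx": 0, "ty": 0.02, "tz": 0, "yaw": 0}, {"tx": 0, "ty": 0, "tz": 0, "yaw": 0}, {"tx": 0, "ty": 0, "tz": 0, "yaw": 0}, {"tx": 0, "ty": 0, "tz": 0, "yaw": 0}]}}

```text
t: 13.7
eef_pos: [578.6, -192.5, 239.2]
orientation: [-3.141, -0.001, -0.072]
contact_force: [0.0, -0.2, 0.1]
width: -0.4
```

Run:
```python
from h import *
t=ctrl.get_image("top");s=ctrl.get_image("scene"); print(ctrl.state()["eef_pos"],ctrl.state()["t"])
a=cv2.resize(t["color"][170:290,225:355],(650,600),interpolation=cv2.INTER_CUBIC)
b=cv2.resize(s["color"][215:335,260:410],None,fx=5,fy=5,interpolation=cv2.INTER_CUBIC)
cv2.imwrite("pics/i.png",a[:,:,::-1]);cv2.imwrite("pics/j.png",b[:,:,::-1])
```

```text
[ 578.79198325 -191.86813178  239.06986134] 13.8
```

View pics/i.png

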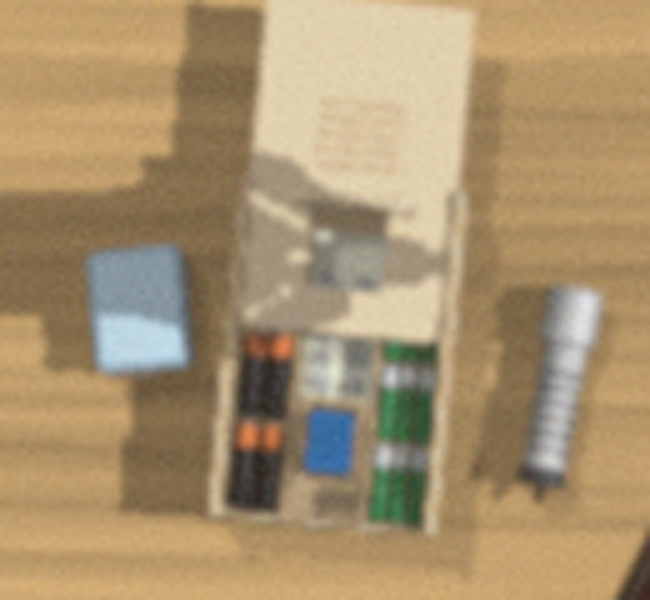

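View pics/j.png

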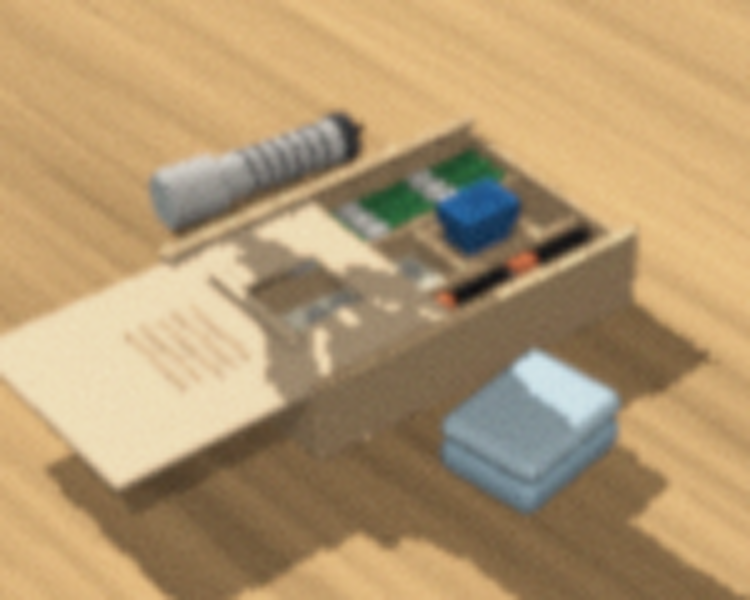

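The lid is fully out, with its strip edge about 108 mm from the front lip and the stop felt. The button is up and the case and flashlight are in place. Handing in.

```bash
python3 -c "
from bench import ctrl
print(ctrl.hand_in())"
```

```text
the job is handed in; nothing more can be done
None
```

The organiser is open at its stop and the blue button is up again. I handed the job in at about 13.8 s, with the gripper 240 mm above the table and clear of everything.

- **How it went:** With the jaws shut, I pressed the button about 12 mm (Fz about 4 N, as expected). With it held down, I pushed the ridge until the lid's front strip was over it, and the lid then slid on with roughly 1 to 3 N. I pushed on to the stop, backed off 5 mm and lifted.
- **Last checks:** The final pictures show the button standing clear of the lid. The strip edge is about 108 mm from the front lip, which fits the 110 mm opening, and the stop was felt at about 7 N. The hearing aid case and flashlight look unmoved. I did not check the other bystanders in the last pictures; the arm only passed well above them.
- **What went wrong:** At the stop I made one creep step too many. The push exceeded the 5 N sliding limit and moved the organiser about 1.5 mm (up to 2 mm) along its +x; I did not push it back.
- **What disagreed:** The two cameras placed the button about 11 mm apart. I went by the scene camera, which matched the arm's known fingertip position, and touch agreed with it.

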